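# Gauge a jammed toaster slot with stepped leaves

## Task

The bread guide of this toaster has jammed, and we need to know how wide the slot still is: try the gauge leaves in it one at a time, from the thinnest up without skipping a size, lowering each straight down until its head rests on the steel lips or until it binds in the mouth, let down firmly enough to feel it but not forced. Stop at the first leaf that binds and hang that one on the yellow stand. Leave all the other leaves hanging on the grey rack, and leave the things around alone.

Things in the scene. Friction and masses are not known exactly. Their poses are not given: they have to be found in the camera images.
- toaster: White toaster with one long bread slot, fixed to the table, 120 mm (x) by 280 mm (y) by 184 mm high, front (dial, lever) to -x. Origin at the centre of its underside. The slot, 150 mm long, runs along its y axis between two upright parallel steel bread guides with flat square-edged steel lips on top, and is over 80 mm deep. The jammed guide (on the -x side) does not give way.
- slot (a point): Midpoint of the slot's fixed side: on the top inner edge of the fixed guide, at the toaster's x = +10 mm, y = 0, z = 184 mm (top of the lips); axes as the toaster's. The slot extends 75 mm either way along y, and from here towards -x to the jammed guide: that clear gap is unknown, somewhere between 6.5 and 15.5 mm.
- rack: Grey rack fixed to the table: two level rails along its x axis, 220 mm long, 14 mm wide, 54 mm clear between them, tops at z = 130 mm; end plates no higher. Origin at the centre of its underside. The three leaves hang across the rails by their heads, blades down, about 62 mm apart, in random order; they may be hung back anywhere free on the rails.
- stand: Yellow stand fixed to the table, a short copy of the rack for one leaf: rails 90 mm long along its x axis, 54 mm clear between them, tops at z = 130 mm. Origin at the centre of its underside. Empty at the start.
- leaf8: Gauge leaf 8 mm thick, green head (set: 8 green, 12 blue, 16 orange). Head 28 mm (x) by 76 (y) by 36 high, z 0 to 36, to be gripped across the 28 mm. Origin at the centre of the head's underside, which rests on the rails, or on the lips when fully in. Below it a blade 8 mm thick (x), 44 wide (y), to z = -70 mm; its last 6 mm taper by 2.5 mm on each face. Upright as hung, 0.1 to 0.3 kg.
- leaf12: Gauge leaf 12 mm thick, blue head (set: 8 green, 12 blue, 16 orange). Head 28 mm (x) by 76 (y) by 36 high, z 0 to 36, to be gripped across the 28 mm. Origin at the centre of the head's underside, which rests on the rails, or on the lips when fully in. Below it a blade 12 mm thick (x), 44 wide (y), to z = -70 mm; its last 6 mm taper by 2.5 mm on each face. Upright as hung, 0.1 to 0.3 kg.
- leaf16: Gauge leaf 16 mm thick, orange head (set: 8 green, 12 blue, 16 orange). Head 28 mm (x) by 76 (y) by 36 high, z 0 to 36, to be gripped across the 28 mm. Origin at the centre of the head's underside, which rests on the rails, or on the lips when fully in. Below it a blade 16 mm thick (x), 44 wide (y), to z = -70 mm; its last 6 mm taper by 2.5 mm on each face. Upright as hung, 0.1 to 0.3 kg.
- multimeter: Bystander: yellow multimeter lying on the table, 190 by 90 by 42 mm, origin at the centre of its underside.
- screwdriver: Bystander: screwdriver with a blue handle lying on the table along its x axis, about 200 mm long.
- mug: Bystander: blue mug, 80 mm across, 90 mm high, origin at the centre of its underside.
Things that resemble listed ones, but are neither listed nor needed, are in the scene too. Of the things like the leaf12, leave any that is red; of the rest the larger one is meant.

How it is judged:
By the outcome, as a careful person would: the job done as asked, in the order asked, and still so for the second after the job is handed in, with the robot touching nothing.
It also fails if it takes over 72 s, if anything falls off the work surface, if the arm or the gripper's body presses on something with over 40 N, if the wrist force passes 120 N, or if a joint passes its speed limit or range.

## Robot

A 6-joint arm with a two-finger parallel gripper is mounted at the origin on the work surface. World frame = base frame: x ahead of the robot, y to its left, z up, the work surface at z = 0. Lengths are in m, angles in rad, forces in N, time in s.
With the tool pointing down it reaches from about 0.25 to 0.725 m from the base axis. Payload 4 kg.
Tool frame: the origin (TCP) lies on the centre line of the jaws, within the pads' length; the fingertips stand 19 mm ahead of it and the grasp point (between the pads) is the TCP; z points along the fingers, y is the line along which they close (so a half turn about z gives the same grasp; the last joint's range is limited). The gripper opens to 85 mm and grips with 20 to 120 N. Pads are 22 mm wide; open, the fingers measure 114 mm over their backs; the gripper's body (76 mm by 85 mm) begins 54 mm behind the grasp point. The pads swing forward as they close: fully open they stand 13 mm farther back than shut.
Start: joints at [1.326, 0.241, 0.005, 1.335, 0, 1.571], TCP at [0.121, 0.485, 0.25] pointing down, gripper open.
Joint ranges: [-2.72, 2.72], [-1.05, 1.87], [-1.09, 1.28], [-1.99, 2.15], [-1.42, 1.44], [-3.14, 3.14]. Speed limits (rad/s): [2.79, 2.79, 3.14, 3.14, 3.14, 3.14].

## Interface

Orientations are given as a unit quaternion [w, x, y, z].
In Python, from rig import robot gives the robot as it stands. The module is installed in compiled form; this text tells all that it offers.
- The arm moves only by the tool move_arm, never from a script. Its argument "increments" is a list of rows, each a list of 4 numbers: the shift along the tool's x, y, z normalised to -1 to 1, where 1 is 12 cm, then the turn about the tool's z normalised to -1 to 1, where 1 is pi rad. In form: [[x, y, z, roll], ...]. A call has 1 to 5 rows; each row is the pose to reach, as a shift and turn from the pose commanded when the call began, along the tool's axes at that moment, turning the shorter way round; what a row does not reach only later rows make up. A row lasts 1/8 s, in which the tool goes at most 62.5 mm and 10.7 degrees, less where a joint would pass 70% of its speed; a pose out of reach is approached as far as the arm can. A call with a number of a shift or a turn outside -1 to 1 is refused whole. A call with a gripper value outside its range is refused whole. "gripper" is the opening, from -1 (shut) to 1 (fully open), so that 0 is half open, set as the call begins (left out, the last holds). The fingers move at their own pace and stop on an object; "squeeze" is the grip in N (left out, the last holds). Time passes only in rows, so rows that repeat a pose let the fingers close. It gives the time, the measured TCP pose, the force, the opening and the grip force at its end, in the units of the state.
- robot.get_state(): the state, without advancing time (a new reading comes with each control period).
- robot.read_camera(name): name is "scene" or "top" or "wrist"; returns the picture (384x512x3 uint8, blue, green, red); there is no depth.
- robot.get_calibration(name): a dict with "fovy" (degrees; the focal length in pixels is half the picture's height over the tangent of half this angle, whatever the lens; pixels are square), "cx", "cy" (the principal point, pixels), "rvec" (rotation vector, rad) and "tvec" (3), from world to camera coordinates, as OpenCV has them; the wrist camera has in their place "mount" (4x4, takes a point from camera to tool coordinates, whose origin is the TCP and whose axes are the flange's). Camera axes: x right, y down, z forward; pixel columns grow to the right and rows downward; lengths in m; the calibration is good to about 2 mm. The wrist camera is an equidistant fisheye: a pixel r from the principal point sees the ray r / f radians off the axis. A picture is of the moment at which its call begins: read the wrist's pose just before it. get_calibration takes no time and is no camera call.
- robot.close_job(): hands the job in; it is judged then, once.
The state is a dict: "time": time; "qpos": joint angles; "qd": joint speeds; "tau": joint torques, N m; "position": TCP position; "tcp_rot": TCP orientation; "contact_force": force on the tool from outside, world axes, zero at the start; "wrist_torque": the same for the moment, N m; "grip_width": finger opening in m; "grasp_force": force on a finger pad.
Only numpy, scipy, OpenCV 4.12 (cv2) and the standard library are available. Lean on these libraries where they do the work, as an engineer would, in place of code of your own. Each camera call takes 0.05 s, during which the arm holds its last target. There are 200 camera calls.

## Working session

There is one attempt and no reset: what is moved stays moved. The work goes in short steps, Python scripts to look and compute and a tool call to move; the robot and the scene stay as the last step left them, time stands still between calls to the robot, and variables do not carry over. Pictures are saved under pics/ and viewed, at most 11 in all, crops included, and the job is handed in when it is done.

Besides the shell and the picture viewer there is one more tool, called after ">>>" as name(argument=value, ...) on one line, values as JSON. move_arm: Moves the arm, as the interface text tells. Scaled input: -1 to 1 covers 12 cm each way for a shift and pi rad each way for a turn. Its arguments: {"type":"object","properties":{"increments":{"type":"array","items":{"type":"array","items":{"type":"number"}}},"gripper":{"type":"number"},"squeeze":{"type":"number"}},"required":["increments"]}

```bash
mkdir -p pics; cat > h.py <<'E'
import numpy as np,cv2
from rig import robot
from scipy.spatial.transform import Rotation as R
def ray(name,u,v):
    c=robot.get_calibration(name); f=192/np.tan(np.radians(c['fovy'])/2)
    Rm=cv2.Rodrigues(np.array(c['rvec'],float))[0]; t=np.array(c['tvec'],float).ravel()
    d=np.array([(u-c['cx'])/f,(v-c['cy'])/f,1]); return -Rm.T@t, Rm.T@d/np.linalg.norm(d)
def tri(rs):
    A=np.zeros((3,3));b=np.zeros(3)
    for o,d in rs:
        P=np.eye(3)-np.outer(d,d);A+=P;b+=P@o
    p=np.linalg.solve(A,b); return p,[np.linalg.norm((np.eye(3)-np.outer(d,d))@(p-o)) for o,d in rs]
def atz(name,u,v,z):
    o,d=ray(name,u,v); return o+d*(z-o[2])/d[2]
def proj(name,p):
    c=robot.get_calibration(name); f=192/np.tan(np.radians(c['fovy'])/2)
    q=cv2.Rodrigues(np.array(c['rvec'],float))[0]@np.array(p)+np.array(c['tvec'],float).ravel()
    return q[:2]/q[2]*f+[c['cx'],c['cy']]
E
python3 - <<'E'
from h import *
s=robot.get_state();print(s)
for n in('scene','top'):
    im=robot.read_camera(n);cv2.imwrite(f'pics/{n}0.png',im)
    big=cv2.resize(im,(800,600),interpolation=cv2.INTER_CUBIC);cv2.imwrite(f'pics/{n}0b.png',big)
    print(robot.get_calibration(n))
print(robot.get_calibration('wrist'))
E
```

```text
{'time': 0.0, 'qpos': array([1.32598342e+00, 2.41412142e-01, 3.70261030e-03, 1.33519120e+00,
       2.71383789e-05, 1.57078372e+00]), 'qd': array([ 0.00208168,  0.00096666, -0.00017555,  0.00143166, -0.00024374,
        0.00047864]), 'tau': array([-1.15671497e-03, -3.72316039e+01,  2.52409905e+01,  1.68001524e-02,
       -2.11353672e-04, -1.16239417e-05]), 'position': array([0.12103462, 0.48451163, 0.24940508]), 'tcp_rot': array([-1.41948909e-04,  1.22094696e-01,  9.92517898e-01, -1.04266946e-03]), 'contact_force': array([0.15966823, 0.16267096, 0.12573346]), 'wrist_torque': array([ 0.04673272, -0.02025788, -0.02298142]), 'grasp_force': 0.0, 'grip_width': 0.08554931806808587}
{'fovy': 48.96600208291237, 'cx': 258.7492869259668, 'cy': 195.3162692195751, 'rvec': array([ 1.06442737,  2.28756574, -1.14966399]), 'tvec': array([ 0.43757051, -0.14439824,  1.35347712])}
{'fovy': 51.31108895415768, 'cx': 251.12713607688082, 'cy': 188.1007473440365, 'rvec': array([ 2.13574386, -2.08576834,  0.20849037]), 'tvec': array([-0.08495414,  0.60801984,  1.18424019])}
{'fovy': 65.70646984690485, 'cx': 252.47717296269596, 'cy': 194.81963405905617, 'mount': array([[-3.49874216e-04, -9.54929585e-01, -2.96832217e-01,
         7.50121846e-02],
       [ 9.99999938e-01, -3.23619798e-04, -1.37586398e-04,
        -1.32216869e-04],
       [ 3.53245399e-05, -2.96832247e-01,  9.54929639e-01,
        -1.23433524e-01],
       [ 0.00000000e+00,  0.00000000e+00,  0.00000000e+00,
         1.00000000e+00]])}
```

View pics/scene0b.png

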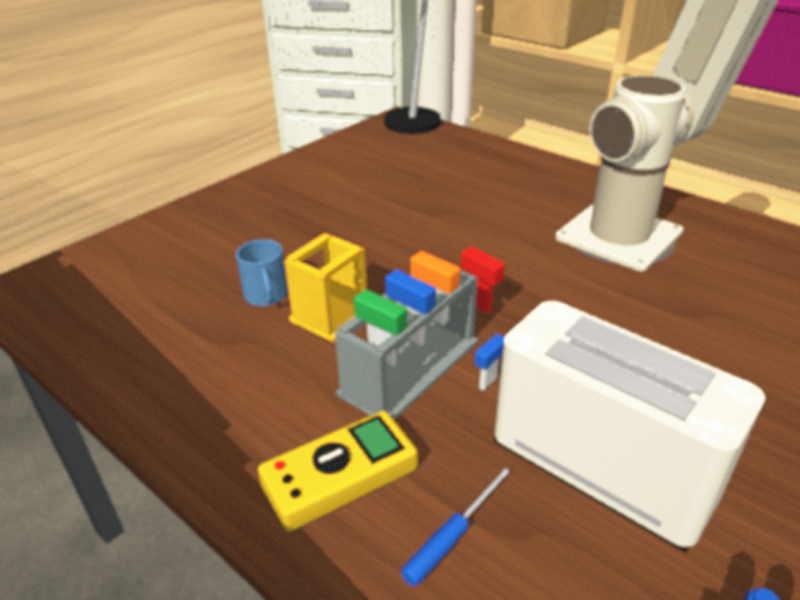

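View pics/top0b.png

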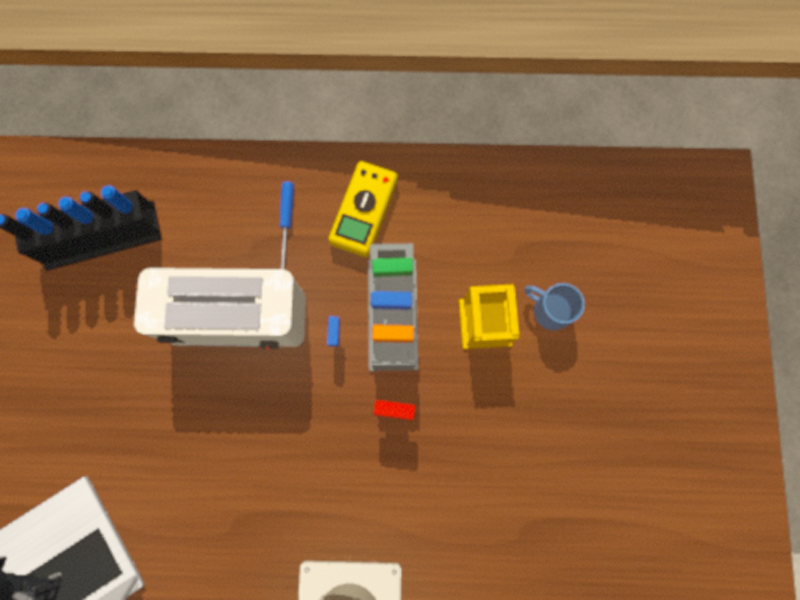

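The scene view shows the green, blue and orange heads on the grey rack, with the red leaf lying behind it. A small blue decoy leaf stands beside the toaster. In the top view (800 px wide) the heads are at (393,266), (392,299) and (392,332), the stand is at (494,313), and the slot runs from about (172,299) to (257,299).

```bash
cat >> h.py <<'E'
def plan(p,ang=None):
    "shift/turn (normalised) to world point p with tool-x heading ang (rad)"
    s=robot.get_state();M=R.from_quat(np.roll(s['tcp_rot'],-1)).as_matrix()
    d=M.T@(np.array(p)-s['position'])/.12
    cur=np.arctan2(M[1,0],M[0,0]); r=0 if ang is None else -((ang-cur+np.pi)%(2*np.pi)-np.pi)/np.pi
    return np.round(d,4),round(r,4),'heading',round(np.degrees(cur),2)
E
python3 - <<'E'
from h import *
S=1.5625
# rough points: name, top px, scene px (800 wide)
P={'green':((393,264),(382,304)),'blue':((392,298),(411,284)),'orange':((393,331),(436,264)),'slot':((214,299),(632,358)),
'stand':((494,313),(326,250)),'small':((333,330),(489,347))}
for k,(a,b) in P.items():
    p,e=tri([ray('top',(a[0]+.5)/S-.5,(a[1]+.5)/S-.5),ray('scene',(b[0]+.5)/S-.5,(b[1]+.5)/S-.5)]);print(k,p.round(3),np.round(e,4))
print(plan([0.40,0.03,0.30],np.pi/2))
E
```

```text
green [ 0.644 -0.069  0.162] [0.0028 0.0028]
blue [ 0.581 -0.069  0.161] [0.002 0.002]
orange [ 0.52  -0.072  0.163] [0.0023 0.0023]
slot [0.566 0.251 0.19 ] [0.004 0.004]
stand [ 0.564 -0.261  0.133] [0.0002 0.0002]
small [0.534 0.044 0.073] [0.0007 0.0007]
(array([-3.1735, -3.1125, -0.4149]), np.float64(0.4221), 'heading', np.float64(165.97))
```

>>> move_arm(increments=[[-0.5,-0.35,-0.3,0.05],[-1,-0.7,-0.6,0.1],[-1,-0.7,-0.6,0.15],[-1,-0.7,-0.6,0.2],[-1,-0.7,-0.6,0.25]], gripper=0.1)

```text
time: 0.72
position: [0.2177, 0.3739, 0.3224]
tcp_rot: [-0.0, 0.496, 0.869, 0.0]
contact_force: [-0.7, 1.2, 0.7]
grip_width: 0.047
grasp_force: 0.0
```

>>> move_arm(increments=[[0,0,0,0.05],[0,0,0,0.1],[0,0,0,0.15],[0,0,0,0.1721],[0,0,0,0.1721]])

```text
time: 1.35
position: [0.2171, 0.3743, 0.3219]
tcp_rot: [0.0, 0.707, 0.707, -0.0]
contact_force: [-0.0, 0.9, 0.4]
grip_width: 0.0469
grasp_force: 0.0
```

```bash
python3 - <<'E'
from h import *
print(robot.get_state()['position'],plan([0.52,0.17,0.33],np.pi/2),robot.get_state()['qpos'])
E
```

```text
[0.21710565 0.37427287 0.32190939] (array([-1.7044,  2.5227, -0.0672]), np.float64(0.0003), 'heading', np.float64(90.05)) [ 1.04516250e+00  8.59692271e-02  3.24419101e-03  1.48909568e+00
 -7.15567323e-06  2.61514312e+00]
```

>>> move_arm(increments=[[-0.3,0.4,0,0],[-0.6,0.8,-0.05,0],[-0.85,1,-0.07,0]])

```text
time: 1.72
position: [0.3389, 0.2713, 0.3306]
tcp_rot: [0.0, 0.707, 0.707, -0.0]
contact_force: [0.3, 0.6, -1.1]
grip_width: 0.0468
grasp_force: 0.0
```

>>> move_arm(increments=[[-0.4,0.4,0,0],[-0.8,0.8,0,0],[-0.85,1,0,0],[-0.85,1,0,0]])

```text
time: 2.22
position: [0.4588, 0.169, 0.3298]
tcp_rot: [-0.0, 0.708, 0.706, -0.001]
contact_force: [-0.0, 0.3, -0.1]
grip_width: 0.0471
grasp_force: 0.0
```

>>> move_arm(increments=[[0,0.3,0,0],[0,0.3,0,0],[0,0.3,0,0],[0,0.3,0,0]])

```text
time: 2.72
position: [0.4922, 0.1709, 0.331]
tcp_rot: [-0.0, 0.707, 0.708, 0.0]
contact_force: [0.1, -0.5, 0.0]
grip_width: 0.0472
grasp_force: 0.0
```

```bash
cat >> h.py <<'E'
def snap(tag):
    import pickle
    s=robot.get_state(); im=robot.read_camera('wrist')
    pickle.dump((s['position'],s['tcp_rot']),open(f'pics/{tag}.pkl','wb')); cv2.imwrite(f'pics/{tag}.png',im); return im
def wray(tag,u,v):
    import pickle
    p,q=pickle.load(open(f'pics/{tag}.pkl','rb')); M=R.from_quat(np.roll(q,-1)).as_matrix()
    c=robot.get_calibration('wrist'); f=192/np.tan(np.radians(c['fovy'])/2)
    x,y=u-c['cx'],v-c['cy']; r=np.hypot(x,y); th=r/f
    d=np.array([x/r*np.sin(th),y/r*np.sin(th),np.cos(th)]); m=np.array(c['mount'])
    return M@m[:3,3]+p, M@(m[:3,:3]@d)
def wproj(tag,P):
    import pickle
    p,q=pickle.load(open(f'pics/{tag}.pkl','rb')); M=R.from_quat(np.roll(q,-1)).as_matrix()
    c=robot.get_calibration('wrist'); f=192/np.tan(np.radians(c['fovy'])/2); m=np.array(c['mount'])
    d=m[:3,:3].T@(M.T@(np.array(P)-p)-m[:3,3]); th=np.arctan2(np.hypot(d[0],d[1]),d[2]); return d[:2]/np.hypot(d[0],d[1])*th*f+[c['cx'],c['cy']]
def watz(tag,u,v,z):
    o,d=wray(tag,u,v); return o+d*(z-o[2])/d[2]
E
python3 - <<'E'
from h import *
print(robot.get_state()['position'])
im=snap('w1'); cv2.imwrite('pics/w1b.png',cv2.resize(im,(800,600),interpolation=cv2.INTER_CUBIC))
E
```

```text
[0.49220898 0.17092518 0.33104863]
```

View pics/w1b.png

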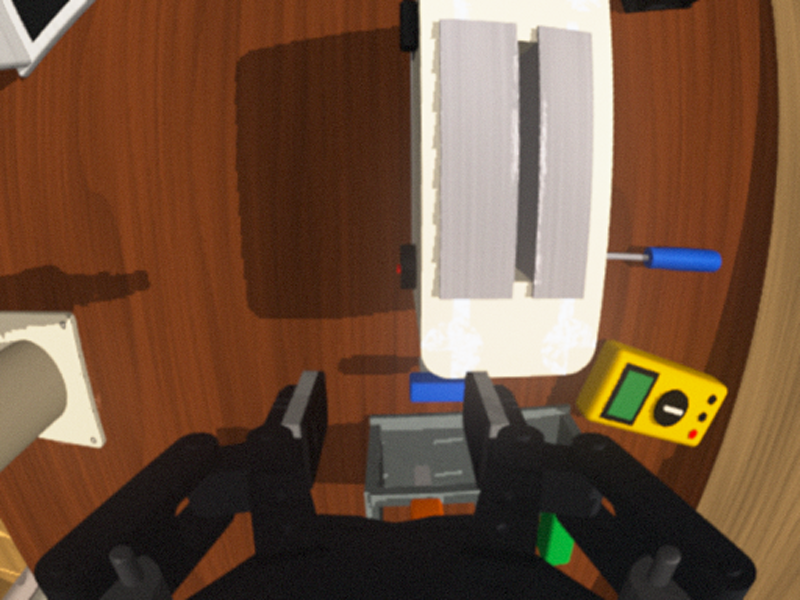

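The first wrist view shows the lips, with the left one ending at about u=517 and the right one starting at about u=540 (800 wide). The slot spans v=40 to 297. I'll take a second view from 80 mm farther on.

>>> move_arm(increments=[[0,0.5,0,0],[0,0.7,0,0],[0,0.7,0,0],[0,0.7,0,0]])

```text
time: 3.28
position: [0.5763, 0.1706, 0.331]
tcp_rot: [-0.0, 0.707, 0.707, -0.0]
contact_force: [0.2, 0.5, -0.9]
grip_width: 0.047
grasp_force: 0.0
```

```bash
python3 - <<'E'
from h import *
print(robot.get_state()['position'])
im=snap('w2')
a=cv2.imread('pics/w1.png')
print(wproj('w1',[.566,.251,.184]),wproj('w2',[.566,.251,.184]))
A=cv2.resize(a[0:200,255:395],None,fx=2.85,fy=3,interpolation=cv2.INTER_CUBIC)
u0=int(wproj('w2',[.566,.251,.184])[0])-70
B=cv2.resize(im[0:200,u0:u0+140],None,fx=2.85,fy=3,interpolation=cv2.INTER_CUBIC);print(u0)
cv2.imwrite('pics/slot.png',np.hstack([A,B]))
E
```

```text
[0.57631075 0.17063493 0.33098649]
[332.31027564 102.50345857] [240.23495882  99.90559191]
170
```

View pics/slot.png

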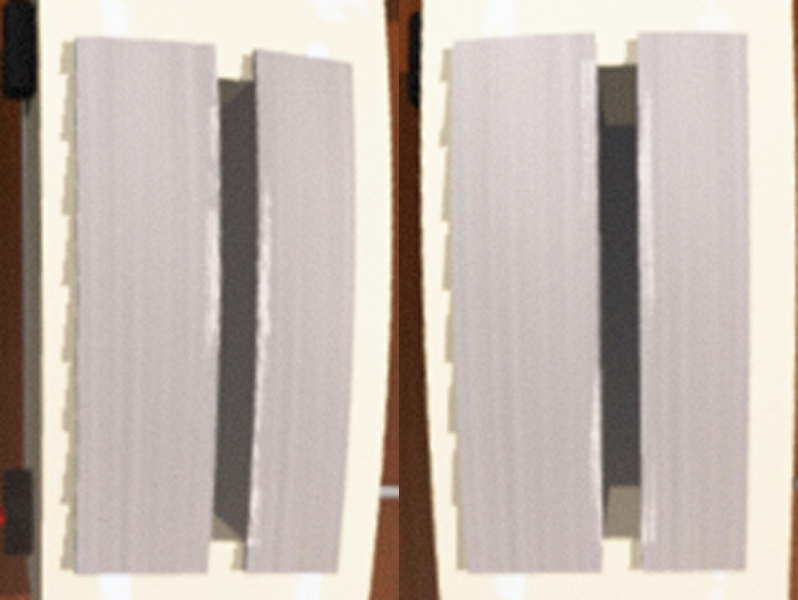

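Crops (w1 left, w2 right): the dark mouth is bounded by the left lip at u≈218 and the right lip at u≈256 in w1, and at about 600 and 639 in w2. It runs from v≈65–80 to v≈538. I'll take the lip edges at sub-pixel level.

```bash
cat > slot.py <<'E'
from h import *
def edges(tag,u0,rows):
    g=cv2.imread(f'pics/{tag}.png').mean(2); L=[];Rr=[]
    for v in rows:
        r=g[v]; c=int(u0(v)); 
        def cross(step):
            u=c
            while r[u]<115: u+=step
            return u-step*(r[u]-115)/(r[u]-r[u-step])
        L.append((cross(-1),v));Rr.append((cross(1),v))
    return np.array(L),np.array(Rr)
rows=range(45,155,5); res={}
for tag,c in (('w1',lambda v:255+236/2.85),('w2',lambda v:170+(619-399)/2.85)):
    res[tag]=edges(tag,c,rows)
    for z in (.184,.19):
      for i,n in enumerate(('L','R')):
        P=np.array([watz(tag,u,v,z) for u,v in res[tag][i]]); k=np.polyfit(P[:,1],P[:,0],1)
        print(tag,z,n,'x@y=.25',np.polyval(k,.25).round(4),'slope',k[0].round(4),'rms',np.std(P[:,0]-np.polyval(k,P[:,1])).round(5))
# ends of slot at lip level (plate end corners) / dark ends
for tag,pts in (('w1',[(255+247/2.85,575/3),(255+254/2.85,50/3)]),('w2',[(170+241/2.85,570/3),(170+240/2.85,33/3)])):
    print(tag,[watz(tag,u,v,.184).round(4) for u,v in pts])
for a,b in (((255+247/2.85,575/3),(170+241/2.85,570/3)),((255+254/2.85,50/3),(170+240/2.85,33/3)),((255+211/2.85,573/3),(170+202/2.85,572/3)),((255+216/2.85,43/3),(170+197/2.85,35/3))):
    print(tri([wray('w1',*a),wray('w2',*b)]))
for t,pts in (('w1',[(332,180/1),(338,27)]),('w2',[(170+220/2.85,538/3),(170+220/2.85,65/3)])): print(t,[watz(t,*p,.184).round(4) for p in pts])
E
python3 slot.py
```

```text
w1 0.184 L x@y=.25 0.5658 slope -0.0092 rms 0.00013
w1 0.184 R x@y=.25 0.5777 slope -0.0074 rms 0.00013
w1 0.19 L x@y=.25 0.5641 slope -0.0092 rms 0.00013
w1 0.19 R x@y=.25 0.5758 slope -0.0074 rms 0.00012
w2 0.184 L x@y=.25 0.5659 slope -0.0106 rms 0.00013
w2 0.184 R x@y=.25 0.578 slope -0.0117 rms 7e-05
w2 0.19 L x@y=.25 0.5662 slope -0.0106 rms 0.00013
w2 0.19 R x@y=.25 0.5779 slope -0.0117 rms 7e-05
w1 [array([0.5802, 0.1657, 0.184 ]), array([0.5775, 0.335 , 0.184 ])]
w2 [array([0.5789, 0.1669, 0.184 ]), array([0.5785, 0.3348, 0.184 ])]
(array([0.57889477, 0.16745258, 0.18803878]), [np.float64(0.0005609470609804383), np.float64(0.0005609470609805078)])
(array([0.57852585, 0.33594386, 0.18082149]), [np.float64(8.217395437475474e-05), np.float64(8.217395437482655e-05)])
(array([0.56611461, 0.16743251, 0.18800554]), [np.float64(5.088960686228204e-05), np.float64(5.088960686233305e-05)])
(array([0.56488864, 0.33543884, 0.1828379 ]), [np.float64(0.0007643544013302771), np.float64(0.0007643544013303536)])
w1 [array([0.5694, 0.1773, 0.184 ]), array([0.5713, 0.3237, 0.184 ])]
w2 [array([0.572 , 0.1773, 0.184 ]), array([0.5722, 0.3242, 0.184 ])]
```

>>> move_arm(increments=[[-0.5,-0.1,0,0],[-1,-0.2,0,0],[-1,-0.3,0,0]])

```text
time: 3.7
position: [0.5397, 0.0472, 0.3318]
tcp_rot: [0.001, 0.709, 0.705, 0.0]
contact_force: [-0.4, 0.4, 0.2]
grip_width: 0.0466
grasp_force: 0.0
```

>>> move_arm(increments=[[-0.5,0,0,0],[-1,0,0,0],[-1,0,0,0]])

```text
time: 4.08
position: [0.5403, -0.072, 0.3314]
tcp_rot: [0.001, 0.709, 0.705, 0.0]
contact_force: [0.4, -0.0, -0.3]
grip_width: 0.0468
grasp_force: 0.0
```

>>> move_arm(increments=[[-0.4,0,0,0],[-0.65,0,0,0],[-0.65,0,0,0],[-0.65,0,0,0],[-0.65,0,0,0]])

```text
time: 4.7
position: [0.5413, -0.1458, 0.331]
tcp_rot: [0.0, 0.706, 0.708, 0.0]
contact_force: [0.4, 0.4, -0.3]
grip_width: 0.0468
grasp_force: 0.0
```

```bash
python3 - <<'E'
from h import *
print(robot.get_state()['position']); snap('w3')
E
```

```text
[ 0.54128422 -0.14581107  0.33100938]
```

>>> move_arm(increments=[[0,0.4,0,0],[0,0.65,0,0],[0,0.65,0,0],[0,0.65,0,0],[0,0.65,0,0]])

```text
time: 5.38
position: [0.6185, -0.1473, 0.3315]
tcp_rot: [0.0, 0.707, 0.707, 0.0]
contact_force: [0.4, -0.7, 1.7]
grip_width: 0.0466
grasp_force: 0.0
```

```bash
python3 - <<'E'
from h import *
print(robot.get_state()['position']); im=snap('w4')
a=cv2.imread('pics/w3.png')
f=lambda i:cv2.resize(i[0:270,80:430],(800,600),interpolation=cv2.INTER_CUBIC)[:, :]
cv2.imwrite('pics/rk.png',np.vstack([cv2.resize(i[0:220,60:420],(490,300),interpolation=cv2.INTER_CUBIC) for i in (a,im)]))
E
```

```text
[ 0.61846756 -0.14732648  0.33149279]
```

View pics/rk.png

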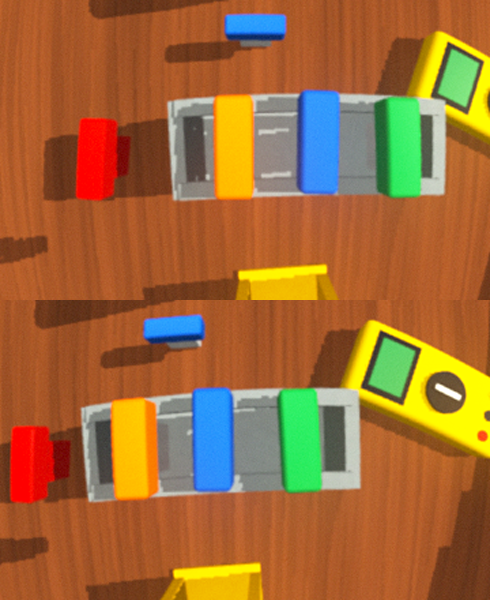

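The rack view shows orange, blue and green heads standing across the rails, with the red leaf left outside and the small blue decoy above. I'll fit boxes to the silhouettes from both wrist views.

```bash
cat > fit.py <<'E'
from h import *
from scipy.optimize import least_squares
def mom(poly=None,mask=None):
    m=cv2.moments(poly.astype(np.float32)) if mask is None else cv2.moments(mask,True)
    pts=poly if mask is None else np.argwhere(mask)[:,::-1].astype(float)
    lo,hi=pts.min(0),pts.max(0)
    if mask is not None: lo=lo-.5;hi=hi+.5
    return np.r_[m['m10']/m['m00'],m['m01']/m['m00'],(hi-lo)/2,40*m['mu11']/m['mu02'],np.sqrt(m['m00'])]
hue={'green':(50,80),'blue':(105,120),'orange':(8,18)}
def mask(tag,n,P0):
    h=cv2.cvtColor(cv2.GaussianBlur(cv2.imread(f'pics/{tag}.png'),(3,3),0),cv2.COLOR_BGR2HSV)
    a=((h[...,0]>=hue[n][0])&(h[...,0]<=hue[n][1])&(h[...,1]>130)&(h[...,2]>60)).astype(np.uint8)
    k,l=cv2.connectedComponents(a)[0:2]; u,v=wproj(tag,P0).astype(int); return (l==l[v,u]).astype(np.uint8)
def box(tag,p):
    c,s=np.cos(p[3]),np.sin(p[3]); Q=np.array([[a,b] for a in(-.014,.014) for b in(-.038,.038)])@np.array([[c,s],[-s,c]])
    P=[wproj(tag,[p[0]+x,p[1]+y,p[2]+z]) for x,y in Q for z in(0,.036)]
    return cv2.convexHull(np.array(P,np.float32))[:,0]
def fit(n,P0,tags):
    o=np.concatenate([mom(mask=mask(t,n,P0)) for t in tags])
    f=lambda p:np.concatenate([mom(poly=box(t,p)) for t in tags])-o
    r=least_squares(f,[P0[0],P0[1],.13,0],x_scale=[.01,.01,.01,.05]); return r.x,np.sqrt(np.mean(r.fun**2))
if __name__=='__main__':
    for n,P in {'green':(.644,-.069,.162),'blue':(.581,-.069,.161),'orange':(.52,-.072,.163)}.items():
        x,e=fit(n,P,('w3','w4')); print(n,x.round(4),e.round(2))
    # rack rails ends, crop coords -> px
    g=lambda u,v:((u+.5)*360/490+59.5,(v%300+.5)*220/300-.5)
    for n,a,b in (('TL',(168,101),(83,409)),('BL',(174,199),(90,501)),('TR',(444,100),(357,389)),('BR',(445,194),(360,488)),('standL',(238,273),(174,573)),('standR',(327,267),(261,567))):
        print(n,*tri([wray('w3',*g(*a)),wray('w4',*g(*b))]))
E
python3 fit.py
```

```text
green [ 0.6486 -0.0687  0.1223 -0.003 ] 1.33
blue [ 0.5836 -0.0725  0.0888  0.005 ] 3.03Traceback (most recent call last):
  File "fit.py", line 24, in <module>
    x,e=fit(n,P,('w3','w4')); print(n,x.round(4),e.round(2))
        ~~~^^^^^^^^^^^^^^^^^
  File "fit.py", line 21, in fit
    r=least_squares(f,[P0[0],P0[1],.13,0],x_scale=[.01,.01,.01,.05]); return r.x,np.sqrt(np.mean(r.fun**2))
    return func(*args, **kwargs)
    result = trf(vector_fun.fun, vector_fun.jac, x0, f0, J0, lb, ub, ftol, xtol,
                 gtol, max_nfev, x_scale, loss_function, tr_solver,
                 tr_options.copy(), verbose, callback=callback_wrapped)
    return trf_no_bounds(
        fun, jac, x0, f0, J0, ftol, xtol, gtol, max_nfev, x_scale,
        loss_function, tr_solver, tr_options, verbose, callback=callback)
    f_new = fun(x_new)
    self._update_fun()
    ~~~~~~~~~~~~~~~~^^
    self.f = self.fun_wrapped(xp_copy(self.x))
             ~~~~~~~~~~~~~~~~^^^^^^^^^^^^^^^^^
    return np.atleast_1d(self.fun(x))
                         ~~~~~~~~^^^
    return self.f(x, *self.args, **self.kwargs)
           ~~~~~~^^^^^^^^^^^^^^^^^^^^^^^^^^^^^^
  File "fit.py", line 20, in <lambda>
    f=lambda p:np.concatenate([mom(poly=box(t,p)) for t in tags])-o
                                        ~~~^^^^^
  File "fit.py", line 16, in box
    P=[wproj(tag,[p[0]+x,p[1]+y,p[2]+z]) for x,y in Q for z in(0,.036)]
       ~~~~~^^^^^^^^^^^^^^^^^^^^^^^^^^^^
  File "h.py", line 39, in wproj
    c=robot.get_calibration('wrist'); f=192/np.tan(np.radians(c['fovy'])/2); m=np.array(c['mount'])
ValueError: time passes only in moves, steps and waits
```

```bash
sed -i "s/robot\.get_calibration(/cal(/" h.py; sed -i "3a import functools\n@functools.cache\ndef cal(n): return robot.get_calibration(n)" h.py
sed -i "s/    r=least/    print([mask(t,n,P0).sum() for t in tags],o.round(1),(f([P0[0],P0[1],.13,0])+o).round(1))\n    r=least/" fit.py; python3 fit.py
```

```text
[np.uint64(2280), np.uint64(2154)] [352.8 107.5  17.   37.    1.3  47.7 280.  102.2  16.   38.5   2.   46.4] [ 3.499e+02  1.073e+02  1.880e+01  3.830e+01 -8.000e-01  5.110e+01
  2.774e+02  1.024e+02  1.540e+01  3.900e+01 -2.000e-01  4.830e+01]
green [ 0.6486 -0.0687  0.1223 -0.003 ] 1.33
[np.uint64(2086), np.uint64(1643)] [293.6 104.6  15.5  38.    0.6  45.7 215.9 109.2  15.5  37.5   1.1  40.5] [291.4 104.4  16.3  39.1  -0.4  49.2 214.3 102.8  16.1  39.    0.3  49.1]
blue [ 0.5836 -0.0725  0.0888  0.005 ] 3.03
[np.uint64(83627), np.uint64(88619)] [301.8 233.4 256.  192.   -7.4 289.2 303.9 228.1 256.  192.   -6.8 297.7] [2.302e+02 1.070e+02 1.510e+01 3.900e+01 2.000e-01 4.810e+01 1.576e+02
 1.083e+02 1.870e+01 3.830e+01 7.000e-01 5.100e+01]
orange [ 0.5952 -0.0963  0.3951 -0.984 ] 70.34
TL [ 0.46448631 -0.0333882   0.12007141] [np.float64(0.0007702005317877861), np.float64(0.0007702005317877816)]
BL [ 0.46824188 -0.11534346  0.12243459] [np.float64(0.00026998382994782255), np.float64(0.00026998382994785096)]
TR [ 0.69574937 -0.02491879  0.12732171] [np.float64(9.73470657938276e-05), np.float64(9.734706579380809e-05)]
BR [ 0.69927268 -0.10620352  0.13041865] [np.float64(7.391762810849981e-05), np.float64(7.391762810848844e-05)]
standL [ 0.5138221  -0.22064949  0.0017582 ] [np.float64(0.0008861567910775999), np.float64(0.0008861567910775533)]
standR [ 0.61803289 -0.21128171  0.00766872] [np.float64(0.0009269411911601348), np.float64(0.0009269411911601705)]
```

```bash
python3 - <<'E'
s=open('fit.py').read()
s=s.replace("hue={'green':(50,80),'blue':(105,120),'orange':(8,18)}","hue={'green':(45,85,100,45),'blue':(100,128,110,45),'orange':(7,25,150,165)}")
s=s.replace("(h[...,1]>130)&(h[...,2]>60)","(h[...,1]>hue[n][2])&(h[...,2]>hue[n][3])")
s=s.replace("return (l==l[v,u]).astype(np.uint8)","""a=(l==l[v,u]).astype(np.uint8)
    hu=cv2.convexHull(np.argwhere(a)[:,::-1].astype(np.int32)); return cv2.fillConvexPoly(np.zeros_like(a),hu,1)""")
open('fit.py','w').write(s)
E
python3 fit.py | head -9
```

```text
[np.uint64(2416), np.uint64(2300)] [352.6 107.2  17.5  37.    1.   49.2 280.1 102.4  16.5  39.    1.9  48. ] [ 3.499e+02  1.073e+02  1.880e+01  3.830e+01 -8.000e-01  5.110e+01
  2.774e+02  1.024e+02  1.540e+01  3.900e+01 -2.000e-01  4.830e+01]
green [ 0.647  -0.0692  0.1273 -0.    ] 1.1
[np.uint64(2286), np.uint64(2299)] [ 2.939e+02  1.035e+02  1.550e+01  3.800e+01 -2.000e-01  4.780e+01
  2.160e+02  1.019e+02  1.550e+01  3.850e+01  1.000e-01  4.790e+01] [291.4 104.4  16.3  39.1  -0.4  49.2 214.3 102.8  16.1  39.    0.3  49.1]
blue [ 0.5832 -0.068   0.1236 -0.0007] 0.53
[np.uint64(58059), np.uint64(39720)] [298.9 166.2 119.5 164.   -0.9 241.  212.4 184.6  91.  157.5  12.5 199.3] [2.302e+02 1.070e+02 1.510e+01 3.900e+01 2.000e-01 4.810e+01 1.576e+02
 1.083e+02 1.870e+01 3.830e+01 7.000e-01 5.100e+01]
orange [ 0.5821 -0.0924  0.3598 -0.0423] 42.8
```

>>> move_arm(increments=[[0.35,0.12,0.1,-0.008],[0.6525,0.229,0.3,-0.008],[0.6525,0.229,0.7,-0.008],[0.6525,0.229,0.7,-0.008]])

```text
time: 5.92
position: [0.643, -0.0685, 0.2422]
tcp_rot: [-0.004, 0.698, 0.716, -0.003]
contact_force: [-1.6, -0.5, 0.1]
grip_width: 0.0467
grasp_force: 0.0
```

```bash
python3 - <<'E'
from h import *
print(robot.get_state()['position'],plan([.6465,-.069,.156],np.radians(91.5)))
im=snap('w5'); cv2.imwrite('pics/w5b.png',cv2.resize(im,(640,480)))
E
```

```text
[ 0.64299128 -0.06846489  0.2421597 ] (array([-0.0062,  0.037 ,  0.7176]), np.float64(-0.0002), 'heading', np.float64(91.47))
```

View pics/w5b.png

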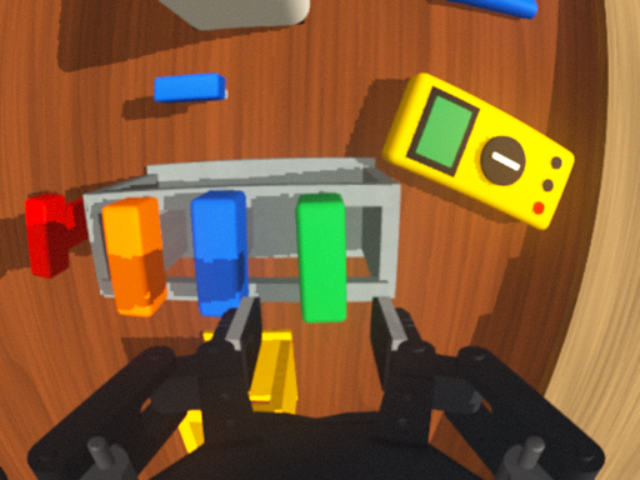

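The green head at u≈321 sits nearly centred between the fingertips at u≈260 and 372. I'll descend and grip.

>>> move_arm(increments=[[0,0.01,0.3,0],[0,0.02,0.55,0],[0,0.02,0.71,0],[0,0.02,0.71,0]])

```text
time: 6.48
position: [0.6498, -0.0701, 0.1632]
tcp_rot: [0.001, 0.699, 0.715, 0.001]
contact_force: [-0.2, -1.3, 0.5]
grip_width: 0.0467
grasp_force: 0.0
```

>>> move_arm(increments=[[0,0,0,0],[0,0,0,0],[0,0,0,0],[0,0,0,0],[0,0,0,0]], gripper=-1, squeeze=50)

```text
time: 7.1
position: [0.6507, -0.0697, 0.1649]
tcp_rot: [0.002, 0.698, 0.716, 0.002]
contact_force: [-0.8, -1.3, 6.3]
grip_width: 0.0271
grasp_force: 50.5
```

```bash
python3 - <<'E'
from h import *
s=robot.get_state();print(s['position'],s['contact_force'],s['grip_width'],s['grasp_force'],plan([0,0,0])[-1])
E
```

```text
[ 0.65070342 -0.06971779  0.16485652] [-0.828902   -1.30500755  6.3194275 ] 0.027121232239980225 50.454261302948 91.42
```

>>> move_arm(increments=[[0,0,-0.2,0],[0,0,-0.5,0],[0,0,-0.9,0],[0,0,-1,0]])

```text
time: 7.6
position: [0.6508, -0.0693, 0.2865]
tcp_rot: [0.003, 0.698, 0.716, 0.003]
contact_force: [0.7, -0.1, -2.1]
grip_width: 0.027
grasp_force: 49.7
```

>>> move_arm(increments=[[0,0,-0.22,0],[0.3,-0.2,-0.22,0],[0.7,-0.4,-0.22,0.005],[1,-0.6,-0.22,0.005]])

```text
time: 8.1
position: [0.573, 0.0504, 0.3069]
tcp_rot: [-0.001, 0.704, 0.71, -0.0]
contact_force: [-0.0, 0.8, -0.5]
grip_width: 0.0271
grasp_force: 50.0
```

>>> move_arm(increments=[[0.4,0,0,0],[0.8,0,0,0],[1,0,0,0],[1,0,0,0],[1,0,0,0]])

```text
time: 8.72
position: [0.5728, 0.1684, 0.3073]
tcp_rot: [-0.0, 0.704, 0.71, -0.001]
contact_force: [0.3, 0.0, -1.3]
grip_width: 0.027
grasp_force: 50.0
```

```bash
python3 - <<'E'
from h import *
s=robot.get_state();print(s['position'],s['contact_force'],s['grip_width'],s['grasp_force'],plan([0.572,.2505,.31],np.radians(90.6)))
E
```

```text
[0.57281402 0.16842038 0.3072877 ] [ 0.33681106  0.01483866 -1.3283389 ] 0.027022527565637458 50.00334978103638 (array([ 6.84e-01, -6.00e-04, -2.32e-02]), np.float64(-0.0004), 'heading', np.float64(90.52))
```

>>> move_arm(increments=[[0.4,-0.004,0,0],[0.685,-0.006,0,0],[0.685,-0.006,0,0],[0.685,-0.006,0,0]])

```text
time: 9.22
position: [0.5717, 0.2498, 0.3078]
tcp_rot: [0.0, 0.704, 0.71, -0.0]
contact_force: [-0.2, -0.2, -2.2]
grip_width: 0.027
grasp_force: 50.1
```

```bash
python3 - <<'E'
from h import *
s=robot.get_state();print(s['position'],s['contact_force'],plan([0.572,.2505,.30],np.radians(90.6)))
im=snap('w6'); cv2.imwrite('pics/w6b.png',cv2.resize(im[60:310,160:370],(672,600*4//3*0+600),interpolation=cv2.INTER_CUBIC))
E
```

```text
[0.57171583 0.24981869 0.30775849] [-0.20086551 -0.1996027  -2.21744341] (array([0.0057, 0.0024, 0.0646]), np.float64(-0.0008), 'heading', np.float64(90.45))
```

View pics/w6b.png

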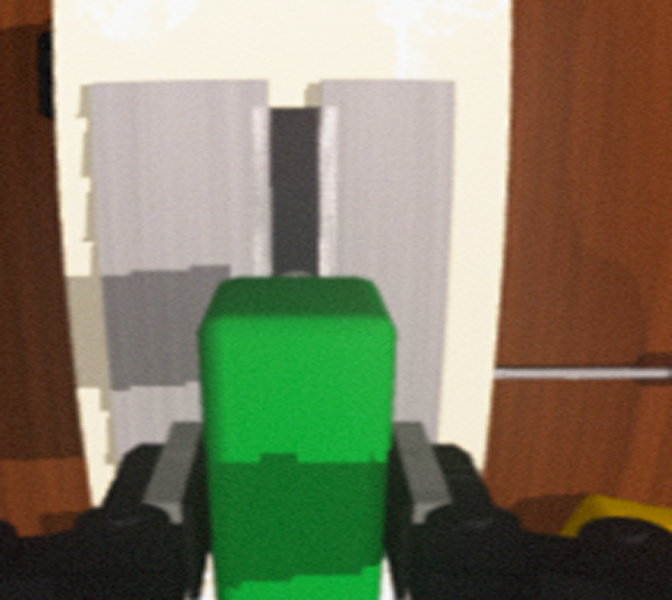

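The mouth (centre u≈296) lines up with the head (centre u≈298). I'll lower it.

>>> move_arm(increments=[[0,0,0.06,0],[0,0,0.12,0],[0,0,0.18,0],[0,0,0.23,0],[0,0,0.28,0]])

```text
time: 9.9
position: [0.5714, 0.2512, 0.2738]
tcp_rot: [-0.0, 0.704, 0.71, -0.0]
contact_force: [0.5, -0.1, -1.6]
grip_width: 0.0272
grasp_force: 50.1
```

>>> move_arm(increments=[[0,0,0.06,0],[0,0,0.12,0],[0,0,0.18,0],[0,0,0.23,0],[0,0,0.26,0]])

```text
time: 10.52
position: [0.5714, 0.2511, 0.2426]
tcp_rot: [-0.0, 0.704, 0.71, -0.0]
contact_force: [-0.0, 0.4, -1.9]
grip_width: 0.027
grasp_force: 50.1
```

>>> move_arm(increments=[[0,0,0.05,0],[0,0,0.1,0],[0,0,0.13,0],[0,0,0.15,0],[0,0,0.16,0]])

```text
time: 11.15
position: [0.5715, 0.2512, 0.2238]
tcp_rot: [0.0, 0.704, 0.71, -0.0]
contact_force: [-0.4, -0.1, -1.4]
grip_width: 0.0268
grasp_force: 50.1
```

>>> move_arm(increments=[[0,0,0.008,0],[0,0,0.016,0],[0,0,0.024,0],[0,0,0.032,0],[0,0,0.04,0]])

```text
time: 11.78
position: [0.5715, 0.2512, 0.2191]
tcp_rot: [0.0, 0.704, 0.71, 0.0]
contact_force: [-0.3, 0.2, -1.1]
grip_width: 0.0269
grasp_force: 50.1
```

>>> move_arm(increments=[[0,0,0.008,0],[0,0,0.016,0],[0,0,0.024,0],[0,0,0.03,0]])

```text
time: 12.28
position: [0.5714, 0.2512, 0.2188]
tcp_rot: [0.001, 0.704, 0.71, 0.001]
contact_force: [-5.8, -2.4, 14.3]
grip_width: 0.0269
grasp_force: 52.1
```

Leaf 8 went in fully: the head rests on the lips at z=0.2188 with 14 N. I'll return it to its old place on the rack.

>>> move_arm(increments=[[0,0,-0.15,0],[0,0,-0.4,0],[0,0,-0.7,0],[0,0,-0.8,0],[0,0,-0.8,0]])

```text
time: 12.9
position: [0.5719, 0.2513, 0.3117]
tcp_rot: [0.0, 0.704, 0.71, 0.001]
contact_force: [-0.1, 0.5, -2.4]
grip_width: 0.027
grasp_force: 50.1
```

>>> move_arm(increments=[[-0.4,0,0,0],[-0.8,0,0,0],[-1,0.2,0,0],[-1,0.3,0,0]])

```text
time: 13.4
position: [0.6087, 0.1289, 0.3091]
tcp_rot: [-0.001, 0.705, 0.709, -0.002]
contact_force: [-0.2, 0.9, -1.6]
grip_width: 0.0269
grasp_force: 50.1
```

>>> move_arm(increments=[[-0.4,0.1,0,0],[-0.8,0.2,0,0],[-1,0.3,0,0],[-1,0.3,0,-0.007]])

```text
time: 13.9
position: [0.6457, 0.0095, 0.3084]
tcp_rot: [-0.001, 0.697, 0.717, -0.002]
contact_force: [-1.2, 0.4, -2.2]
grip_width: 0.0269
grasp_force: 50.1
```

```bash
python3 - <<'E'
from h import *
s=robot.get_state();print(s['position'],s['contact_force'],plan([0.649,-.070,.30],np.radians(92)))
E
```

```text
[0.64565324 0.00953511 0.30842657] [-1.18305863  0.43064614 -2.19149751] (array([-0.6633,  0.0092,  0.0703]), np.float64(-0.002), 'heading', np.float64(91.64))
```

>>> move_arm(increments=[[-0.4,0,0,0],[-0.66,0.012,0,-0.002],[-0.66,0.012,0,-0.002],[-0.66,0.012,0,-0.002],[-0.66,0.012,0,-0.002]])

```text
time: 14.52
position: [0.6495, -0.0656, 0.3111]
tcp_rot: [-0.0, 0.693, 0.721, -0.0]
contact_force: [1.2, 0.3, -0.9]
grip_width: 0.0272
grasp_force: 50.1
```

```bash
python3 - <<'E'
from h import *
s=robot.get_state();print(s['position'],s['contact_force'],plan([0.6495,-.0697,.165],np.radians(92)))
E
```

```text
[ 0.64950393 -0.06558963  0.31113484] [ 1.17606943  0.2933901  -0.91420751] (array([-3.4800e-02, -5.0000e-04,  1.2178e+00]), np.float64(0.0016), 'heading', np.float64(92.28))
```

>>> move_arm(increments=[[-0.02,0,0.2,0],[-0.035,0,0.5,0],[-0.035,0,0.85,0],[-0.035,0,0.98,0],[-0.035,0,1,0]])

```text
time: 15.15
position: [0.6494, -0.0706, 0.1909]
tcp_rot: [-0.001, 0.693, 0.721, -0.001]
contact_force: [0.4, -0.1, -1.4]
grip_width: 0.0269
grasp_force: 50.1
```

>>> move_arm(increments=[[0,0,0.06,0],[0,0,0.12,0],[0,0,0.16,0],[0,0,0.19,0],[0,0,0.21,0]])

```text
time: 15.78
position: [0.6498, -0.0715, 0.1661]
tcp_rot: [-0.0, 0.694, 0.72, -0.0]
contact_force: [0.7, -0.4, -1.0]
grip_width: 0.0271
grasp_force: 50.1
```

>>> move_arm(increments=[[0,0,0.008,0],[0,0,0.015,0],[0,0,0.015,0]])

```text
time: 16.15
position: [0.6499, -0.0714, 0.1649]
tcp_rot: [0.0, 0.694, 0.72, 0.0]
contact_force: [-1.2, 0.3, 0.3]
grip_width: 0.0273
grasp_force: 50.3
```

>>> move_arm(increments=[[0,0,0,0],[0,0,0,0],[0,0,0,0],[0,0,-0.2,0],[0,0,-0.5,0]], gripper=0.1)

```text
time: 16.77
position: [0.6489, -0.0714, 0.2235]
tcp_rot: [-0.001, 0.694, 0.72, -0.001]
contact_force: [-0.4, -0.8, -0.4]
grip_width: 0.0472
grasp_force: 0.0
```

```bash
python3 - <<'E'
from h import *
s=robot.get_state();print(s['position'],s['contact_force'],s['grip_width'],plan([0.5835,-.069,.23],np.radians(91)))
snap('w7')
E
```

```text
[ 0.64893143 -0.07135771  0.22353822] [-0.40645187 -0.82058253 -0.4042357 ] 0.04715356240788997 (array([ 0.0402, -0.5443, -0.0519]), np.float64(0.0064), 'heading', np.float64(92.15))
```

>>> move_arm(increments=[[0.02,-0.25,-0.03,0.006],[0.03,-0.535,-0.03,0.006],[0.03,-0.535,-0.03,0.006],[0.03,-0.535,-0.03,0.006],[0.03,-0.535,-0.03,0.006]])

```text
time: 17.45
position: [0.5866, -0.0703, 0.2282]
tcp_rot: [0.0, 0.7, 0.714, 0.0]
contact_force: [-0.4, 0.7, -1.0]
grip_width: 0.0471
grasp_force: 0.0
```

```bash
python3 - <<'E'
from h import *
s=robot.get_state();print(s['position'],plan([0.584,-.069,.16],np.radians(91)))
im=snap('w8'); cv2.imwrite('pics/w8b.png',cv2.resize(im[60:310,110:440],(792,600),interpolation=cv2.INTER_CUBIC))
E
```

```text
[ 0.58656058 -0.070273    0.22816173] (array([ 0.0111, -0.0217,  0.568 ]), np.float64(0.0005), 'heading', np.float64(91.09))
```

View pics/w8b.png

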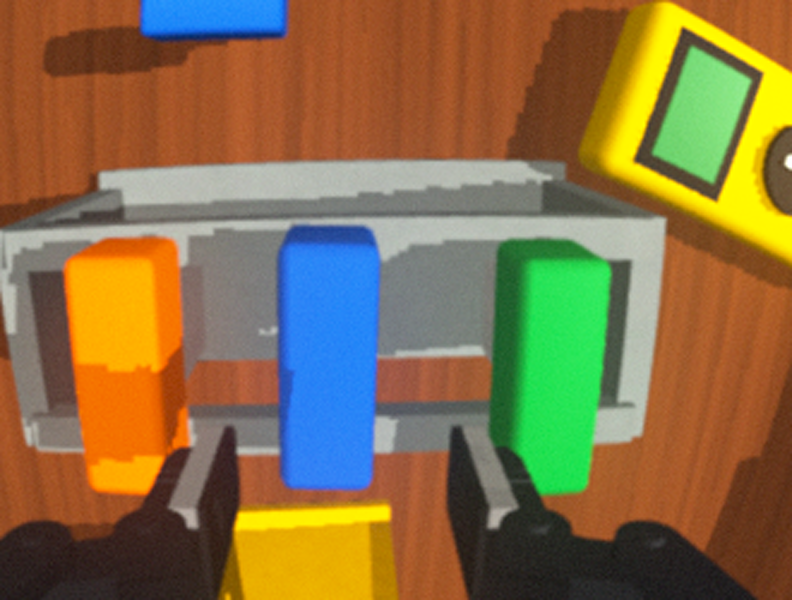

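Green hangs properly again (u≈550). Blue is centred at u≈328 against the finger midline at 343, so I'll shift about −4.5 mm in x, descend and grip.

>>> move_arm(increments=[[0,-0.037,0,0],[0,-0.037,0.25,0],[0,-0.037,0.5,0],[0,-0.037,0.53,0],[0,-0.037,0.53,0]])

```text
time: 18.12
position: [0.5814, -0.0704, 0.165]
tcp_rot: [0.0, 0.7, 0.714, 0.0]
contact_force: [0.2, 0.3, 0.1]
grip_width: 0.0469
grasp_force: 0.0
```

>>> move_arm(increments=[[0,0,0,0],[0,0,0,0],[0,0,0,0],[0,0,0,0],[0,0,0,0]], gripper=-1, squeeze=50)

```text
time: 18.75
position: [0.5822, -0.0705, 0.1663]
tcp_rot: [0.001, 0.7, 0.714, 0.001]
contact_force: [0.3, -0.2, 6.4]
grip_width: 0.0268
grasp_force: 50.8
```

>>> move_arm(increments=[[0,0,-0.2,0],[0,0,-0.5,0],[0,0,-0.9,0],[0,0,-1,0]])

```text
time: 19.25
position: [0.5824, -0.0705, 0.288]
tcp_rot: [0.002, 0.7, 0.714, 0.002]
contact_force: [0.6, 0.1, -2.5]
grip_width: 0.0266
grasp_force: 50.0
```

>>> move_arm(increments=[[0,0,-0.23,0],[0.3,0,-0.23,0],[0.7,-0.04,-0.23,0.003],[1,-0.07,-0.23,0.003]])

```text
time: 19.75
position: [0.5696, 0.0509, 0.3105]
tcp_rot: [-0.001, 0.704, 0.711, -0.001]
contact_force: [0.6, -0.5, -2.6]
grip_width: 0.0268
grasp_force: 49.9
```

>>> move_arm(increments=[[0.4,0,0,0],[0.8,0,0,0],[1,0,0,0],[1,0,0,0],[1,0,0,0]])

```text
time: 20.38
position: [0.569, 0.1688, 0.311]
tcp_rot: [-0.0, 0.704, 0.71, -0.001]
contact_force: [0.1, -1.0, -0.9]
grip_width: 0.0269
grasp_force: 49.9
```

```bash
python3 - <<'E'
from h import *
s=robot.get_state();print(s['position'],s['contact_force'],s['grip_width'],s['grasp_force'],plan([0.5718,.251,.31],np.radians(90.6)))
E
```

```text
[0.56898599 0.16883908 0.31104602] [ 0.06840233 -0.96686179 -0.85641588] 0.026929943185205397 49.86136794090271 (array([0.6844, 0.0297, 0.0079]), np.float64(-0.0004), 'heading', np.float64(90.52))
```

>>> move_arm(increments=[[0.4,0.02,0,0],[0.685,0.022,0,0],[0.685,0.022,0,0],[0.685,0.022,0,0],[0.685,0.022,0.03,0]])

```text
time: 21.0
position: [0.5716, 0.2502, 0.3088]
tcp_rot: [0.0, 0.705, 0.71, 0.0]
contact_force: [0.2, -0.1, -0.7]
grip_width: 0.0265
grasp_force: 49.8
```

```bash
python3 - <<'E'
from h import *
s=robot.get_state();print(s['position'],s['contact_force'],plan([0.5718,.251,.295],np.radians(90.6)))
E
```

```text
[0.57160322 0.25017716 0.30884748] [ 0.17949022 -0.11352145 -0.7482803 ] (array([0.0068, 0.0016, 0.1154]), np.float64(-0.001), 'heading', np.float64(90.41))
```

>>> move_arm(increments=[[0,0.002,0.05,-0.001],[0,0.002,0.1,-0.001],[0,0.002,0.14,-0.001],[0,0.002,0.14,-0.001]])

```text
time: 21.5
position: [0.5711, 0.2516, 0.291]
tcp_rot: [-0.0, 0.703, 0.712, -0.001]
contact_force: [-1.6, -0.1, -1.1]
grip_width: 0.0269
grasp_force: 49.8
```

>>> move_arm(increments=[[0,0,0.01,0],[0,0,0.02,0],[0,0,0.03,0],[0,0,0.04,0],[0,0,0.05,0]])

```text
time: 22.12
position: [0.5714, 0.2517, 0.2856]
tcp_rot: [-0.0, 0.703, 0.712, -0.0]
contact_force: [0.2, -0.1, -1.8]
grip_width: 0.0269
grasp_force: 49.8
```

>>> move_arm(increments=[[0,0,0.008,0],[0,0,0.016,0],[0,0,0.024,0],[0,0,0.03,0]])

```text
time: 22.62
position: [0.5714, 0.2517, 0.282]
tcp_rot: [-0.0, 0.703, 0.712, -0.0]
contact_force: [0.4, 0.7, -1.0]
grip_width: 0.0271
grasp_force: 49.8
```

>>> move_arm(increments=[[0,0,0.01,0],[0,0,0.02,0],[0,0,0.03,0],[0,0,0.04,0],[0,0,0.04,0]])

```text
time: 23.25
position: [0.5713, 0.2517, 0.2771]
tcp_rot: [-0.0, 0.703, 0.712, -0.0]
contact_force: [0.2, -0.6, -2.2]
grip_width: 0.0271
grasp_force: 49.8
```

Past the taper with no force, so leaf 12 is entering. I'll keep lowering it.

>>> move_arm(increments=[[0,0,0.03,0],[0,0,0.06,0],[0,0,0.1,0],[0,0,0.13,0],[0,0,0.16,0]])

```text
time: 23.88
position: [0.5714, 0.2517, 0.2577]
tcp_rot: [-0.0, 0.703, 0.711, -0.0]
contact_force: [0.2, 0.1, -1.7]
grip_width: 0.0268
grasp_force: 49.9
```

>>> move_arm(increments=[[0,0,0.04,0],[0,0,0.08,0],[0,0,0.12,0],[0,0,0.16,0],[0,0,0.19,0]])

```text
time: 24.5
position: [0.5713, 0.2517, 0.2349]
tcp_rot: [-0.0, 0.703, 0.712, -0.0]
contact_force: [-0.2, -0.1, -2.5]
grip_width: 0.0271
grasp_force: 49.9
```

>>> move_arm(increments=[[0,0,0.02,0],[0,0,0.04,0],[0,0,0.06,0],[0,0,0.08,0],[0,0,0.085,0]])

```text
time: 25.12
position: [0.5713, 0.2517, 0.2249]
tcp_rot: [-0.0, 0.703, 0.712, -0.0]
contact_force: [0.5, 1.3, -1.2]
grip_width: 0.0266
grasp_force: 49.9
```

>>> move_arm(increments=[[0,0,0.008,0],[0,0,0.016,0],[0,0,0.024,0],[0,0,0.032,0]])

```text
time: 25.62
position: [0.5714, 0.2517, 0.2212]
tcp_rot: [0.0, 0.703, 0.712, 0.0]
contact_force: [-0.2, 0.4, -2.0]
grip_width: 0.0266
grasp_force: 49.9
```

>>> move_arm(increments=[[0,0,0.008,0],[0,0,0.016,0],[0,0,0.024,0],[0,0,0.03,0]])

```text
time: 26.12
position: [0.5714, 0.2517, 0.2203]
tcp_rot: [0.0, 0.703, 0.712, 0.001]
contact_force: [-5.2, -1.9, 11.4]
grip_width: 0.0272
grasp_force: 51.5
```

Leaf 12 is fully seated at z=0.2203 with 11 N. It goes back to its place on the rack.

>>> move_arm(increments=[[0,0,-0.15,0],[0,0,-0.4,0],[0,0,-0.7,0],[0,0,-0.78,0],[0,0,-0.78,0]])

```text
time: 26.75
position: [0.5717, 0.2518, 0.3111]
tcp_rot: [0.0, 0.703, 0.712, 0.0]
contact_force: [0.1, -0.6, -2.0]
grip_width: 0.0271
grasp_force: 50.0
```

>>> move_arm(increments=[[-0.4,0,0,0],[-0.8,0,0,0],[-1,0.04,0,0],[-1,0.04,0,0]])

```text
time: 27.25
position: [0.5773, 0.1297, 0.3091]
tcp_rot: [-0.001, 0.704, 0.71, -0.002]
contact_force: [0.4, 1.1, -1.8]
grip_width: 0.027
grasp_force: 49.8
```

>>> move_arm(increments=[[-0.4,0,0,0],[-0.8,0.03,0,0],[-1,0.05,0,0],[-1,0.05,0,-0.005]])

```text
time: 27.75
position: [0.5849, 0.011, 0.3096]
tcp_rot: [-0.001, 0.698, 0.717, -0.001]
contact_force: [0.2, 1.1, -1.7]
grip_width: 0.0268
grasp_force: 49.9
```

>>> move_arm(increments=[[-0.4,0,0,0],[-0.65,0,0,0],[-0.65,0,0,0],[-0.65,0,0,0],[-0.65,0,0,0]])

```text
time: 28.38
position: [0.5874, -0.0645, 0.311]
tcp_rot: [-0.0, 0.696, 0.718, 0.0]
contact_force: [1.2, -0.4, -2.2]
grip_width: 0.0268
grasp_force: 49.9
```

```bash
python3 - <<'E'
from h import *
s=robot.get_state();print(s['position'],s['contact_force'],plan([0.583,-.0702,.166],np.radians(91.8)))
E
```

```text
[ 0.58744396 -0.06445651  0.31100739] [ 1.16898301 -0.3553445  -2.20600943] (array([-0.0473, -0.0379,  1.2084]), np.float64(-0.0003), 'heading', np.float64(91.75))
```

>>> move_arm(increments=[[-0.03,-0.02,0.2,0],[-0.045,-0.025,0.5,0],[-0.045,-0.025,0.85,0],[-0.045,-0.025,0.98,0],[-0.045,-0.025,1,0]])

```text
time: 29.0
position: [0.5842, -0.0709, 0.1907]
tcp_rot: [-0.001, 0.697, 0.717, -0.0]
contact_force: [0.5, 1.2, -0.8]
grip_width: 0.0267
grasp_force: 49.8
```

>>> move_arm(increments=[[0,0,0.06,0],[0,0,0.12,0],[0,0,0.16,0],[0,0,0.19,0],[0,0,0.2,0]])

```text
time: 29.62
position: [0.5845, -0.0716, 0.167]
tcp_rot: [-0.0, 0.697, 0.717, -0.0]
contact_force: [-0.2, 0.4, -2.1]
grip_width: 0.0271
grasp_force: 49.8
```

>>> move_arm(increments=[[0,0,0.007,0],[0,0,0.012,0],[0,0,0.012,0]])

```text
time: 30.0
position: [0.5847, -0.0717, 0.1664]
tcp_rot: [0.0, 0.697, 0.717, 0.0]
contact_force: [-1.6, 0.6, 1.8]
grip_width: 0.0267
grasp_force: 50.2
```

>>> move_arm(increments=[[0,0,0,0],[0,0,0,0],[0,0,0,0],[0,0,-0.2,0],[0,0,-0.52,0]], gripper=0.1)

```text
time: 30.62
position: [0.5835, -0.0715, 0.2272]
tcp_rot: [-0.002, 0.697, 0.717, -0.001]
contact_force: [0.4, 0.5, 0.5]
grip_width: 0.047
grasp_force: 0.0
```

>>> move_arm(increments=[[0,0,0,0],[0,-0.3,0,0.003],[0,-0.525,0,0.003],[0,-0.525,0,0.003],[0,-0.525,0,0.003]])

```text
time: 31.25
position: [0.5223, -0.0734, 0.2281]
tcp_rot: [0.0, 0.7, 0.714, 0.0]
contact_force: [0.4, -0.0, 0.4]
grip_width: 0.047
grasp_force: 0.0
```

```bash
python3 - <<'E'
from h import *
s=robot.get_state();print(s['position'],s['grip_width'],plan([0.521,-.0705,.165],np.radians(91)))
im=snap('w9'); cv2.imwrite('pics/w9b.png',cv2.resize(im[60:310,110:440],(792,600),interpolation=cv2.INTER_CUBIC))
E
```

```text
[ 0.52230731 -0.07340709  0.2280928 ] 0.04704846891679776 (array([ 0.0244, -0.0109,  0.5258]), np.float64(0.0004), 'heading', np.float64(91.07))
```

View pics/w9b.png

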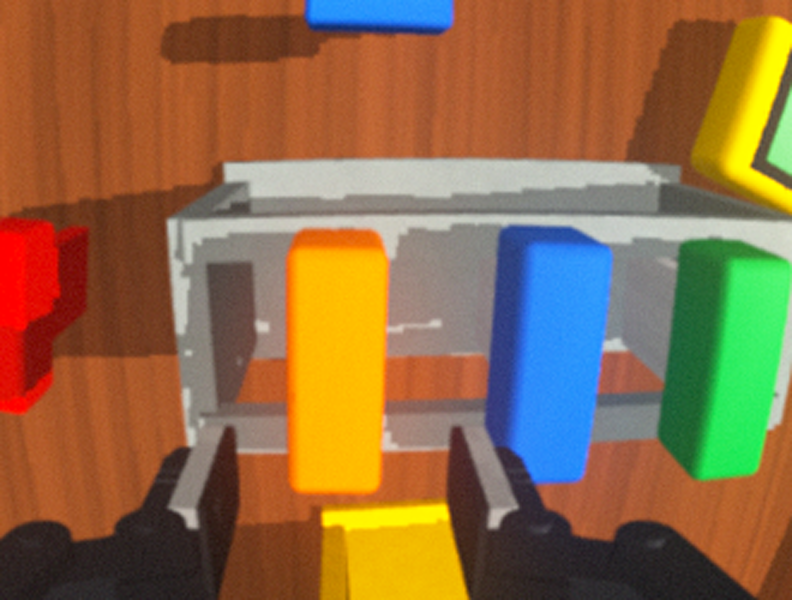

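Blue is hung properly. Orange is centred at u≈337 against a midline of 343, so I'll shift −2 mm, grip and carry it to the slot.

>>> move_arm(increments=[[0.02,-0.016,0,0],[0.02,-0.016,0.25,0],[0.02,-0.016,0.5,0],[0.02,-0.016,0.53,0],[0.02,-0.016,0.53,0]])

```text
time: 31.92
position: [0.5201, -0.071, 0.165]
tcp_rot: [0.0, 0.7, 0.714, 0.0]
contact_force: [1.0, 0.0, 0.7]
grip_width: 0.0468
grasp_force: 0.0
```

>>> move_arm(increments=[[0,0,0,0],[0,0,0,0],[0,0,0,0],[0,0,0,0],[0,0,0,0]], gripper=-1, squeeze=50)

```text
time: 32.55
position: [0.5207, -0.0712, 0.1662]
tcp_rot: [0.001, 0.7, 0.714, 0.001]
contact_force: [-1.0, -0.1, 5.7]
grip_width: 0.0269
grasp_force: 50.4
```

>>> move_arm(increments=[[0,0,-0.2,0],[0,0,-0.5,0],[0,0,-0.9,0],[0,0,-1,0]])

```text
time: 33.05
position: [0.5209, -0.0712, 0.2877]
tcp_rot: [0.002, 0.7, 0.714, 0.002]
contact_force: [1.1, -0.0, -2.8]
grip_width: 0.0272
grasp_force: 49.7
```

>>> move_arm(increments=[[0,0,-0.23,0],[0.3,0,-0.23,0],[0.7,0.2,-0.23,0.003],[1,0.44,-0.23,0.003]])

```text
time: 33.55
position: [0.5698, 0.0514, 0.311]
tcp_rot: [-0.001, 0.704, 0.71, -0.001]
contact_force: [1.0, 0.6, -2.1]
grip_width: 0.0269
grasp_force: 49.8
```

>>> move_arm(increments=[[0.4,0,0,0],[0.8,0,0,0],[1,0,0,0],[1,0,0,0],[1,0,0,0]])

```text
time: 34.17
position: [0.5687, 0.1693, 0.311]
tcp_rot: [-0.0, 0.704, 0.71, -0.001]
contact_force: [0.3, -0.4, -1.1]
grip_width: 0.0271
grasp_force: 50.0
```

```bash
python3 - <<'E'
from h import *
s=robot.get_state();print(s['position'],s['contact_force'],s['grip_width'],s['grasp_force'],plan([0.5715,.251,.31],np.radians(90.6)))
E
```

```text
[0.56869514 0.16931849 0.31101489] [ 0.31140066 -0.37920121 -1.14171444] 0.027117112849185124 49.9509859085083 (array([0.6804, 0.0296, 0.0076]), np.float64(-0.0004), 'heading', np.float64(90.52))
```

>>> move_arm(increments=[[0.4,0.02,0,0],[0.685,0.024,0,-0.001],[0.685,0.024,0,-0.001],[0.685,0.024,0.08,-0.001],[0.685,0.024,0.12,-0.001]])

```text
time: 34.8
position: [0.5711, 0.2504, 0.2967]
tcp_rot: [-0.0, 0.703, 0.711, -0.001]
contact_force: [-1.2, -1.1, -1.9]
grip_width: 0.0273
grasp_force: 50.0
```

>>> move_arm(increments=[[0,0,0,0],[0,0,0.015,0],[0,0,0.03,0],[0,0,0.03,0]])

```text
time: 35.3
position: [0.5711, 0.2521, 0.2942]
tcp_rot: [0.0, 0.703, 0.712, -0.0]
contact_force: [1.1, 0.4, -1.3]
grip_width: 0.027
grasp_force: 50.0
```

```bash
python3 - <<'E'
from h import *
s=robot.get_state();print(s['position'],s['contact_force'],plan([0.5715,.2515,.292],np.radians(90.7)))
E
```

```text
[0.57112623 0.25213644 0.29419037] [ 1.10844266  0.43983917 -1.29383299] (array([-0.0053,  0.003 ,  0.0183]), np.float64(0.0001), 'heading', np.float64(90.72))
```

>>> move_arm(increments=[[0,0.002,0.01,0],[0,0.002,0.02,0],[0,0.002,0.03,0],[0,0.002,0.04,0],[0,0.002,0.04,0]])

```text
time: 35.92
position: [0.5713, 0.2521, 0.2892]
tcp_rot: [-0.0, 0.703, 0.712, -0.0]
contact_force: [-0.3, -0.2, -1.7]
grip_width: 0.027
grasp_force: 50.0
```

>>> move_arm(increments=[[0,0,0.007,0],[0,0,0.014,0]])

```text
time: 36.17
position: [0.5715, 0.2522, 0.2878]
tcp_rot: [0.0, 0.703, 0.712, 0.0]
contact_force: [0.8, -0.1, -1.3]
grip_width: 0.027
grasp_force: 50.1
```

>>> move_arm(increments=[[0,0,0.006,0],[0,0,0.012,0],[0,0,0.012,0]])

```text
time: 36.55
position: [0.5716, 0.2523, 0.2871]
tcp_rot: [0.0, 0.703, 0.712, 0.001]
contact_force: [-0.7, 0.4, 1.5]
grip_width: 0.0269
grasp_force: 50.5
```

>>> move_arm(increments=[[0,0,0.006,0],[0,0,0.012,0],[0,0,0.012,0]])

```text
time: 36.92
position: [0.5715, 0.2523, 0.2868]
tcp_rot: [0.0, 0.703, 0.712, 0.001]
contact_force: [-1.9, -0.3, 7.8]
grip_width: 0.0268
grasp_force: 51.3
```

>>> move_arm(increments=[[0,0,0.006,0],[0,0,0.012,0],[0,0,0.012,0]])

```text
time: 37.3
position: [0.5715, 0.2523, 0.2867]
tcp_rot: [0.001, 0.703, 0.712, 0.002]
contact_force: [-2.4, -0.8, 11.9]
grip_width: 0.0268
grasp_force: 51.8
```

Leaf 16 binds in the mouth: 12 N up with no advance, 3–4 mm deep in the taper. I'll lift it and carry it past the stand to view it.

>>> move_arm(increments=[[0,0,-0.1,0],[0,0,-0.22,0],[-0.3,0,-0.25,0],[-0.8,0,-0.25,0],[-1,0,-0.25,0]])

```text
time: 37.92
position: [0.5727, 0.1295, 0.3131]
tcp_rot: [-0.0, 0.704, 0.711, -0.001]
contact_force: [-0.5, 1.4, -2.0]
grip_width: 0.0269
grasp_force: 50.0
```

>>> move_arm(increments=[[-0.5,0,0,0],[-0.9,0,0,0],[-1,0,0,0]])

```text
time: 38.3
position: [0.5742, 0.0093, 0.313]
tcp_rot: [-0.0, 0.704, 0.71, -0.001]
contact_force: [1.0, 1.1, -1.9]
grip_width: 0.0269
grasp_force: 50.0
```

>>> move_arm(increments=[[-0.5,0,0,0],[-0.9,0,0,0],[-1,0,0,0]])

```text
time: 38.67
position: [0.5758, -0.1098, 0.3128]
tcp_rot: [-0.0, 0.704, 0.71, -0.0]
contact_force: [0.0, 0.1, -1.7]
grip_width: 0.0269
grasp_force: 50.0
```

>>> move_arm(increments=[[-0.5,0,0,0],[-0.9,0,0,0],[-1,0,0,0]])

```text
time: 39.05
position: [0.5775, -0.2293, 0.3125]
tcp_rot: [-0.001, 0.703, 0.711, -0.0]
contact_force: [0.6, 0.1, -1.6]
grip_width: 0.0267
grasp_force: 50.0
```

>>> move_arm(increments=[[-0.5,0,0,0],[-0.9,0,0,0],[-1,0,0,0],[-1,0,0,0]])

```text
time: 39.55
position: [0.5794, -0.3469, 0.3126]
tcp_rot: [-0.001, 0.703, 0.712, 0.0]
contact_force: [-0.2, 1.5, -0.8]
grip_width: 0.0271
grasp_force: 50.0
```

```bash
python3 - <<'E'
from h import *
s=robot.get_state();print(s['position'],s['contact_force'],s['grip_width']); im=snap('w10')
print(wproj('w10',[.564,-.261,.13]))
cv2.imwrite('pics/w10b.png',cv2.resize(im[0:250,90:420],(792,600),interpolation=cv2.INTER_CUBIC))
E
```

```text
[ 0.57936346 -0.34693938  0.3126439 ] [-0.16716274  1.4928978  -0.80071985] 0.027071924330578836
[237.76892841  95.26186042]
```

View pics/w10b.png

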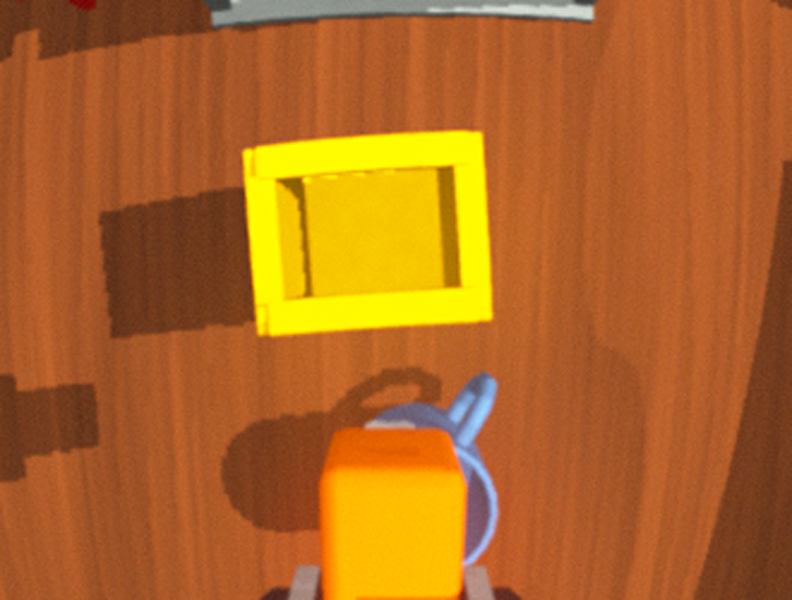

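The stand's rim corners are at about (244,150), (483,131), (492,320) and (260,336) in the crop. The mug is below with clearance.

```bash
python3 - <<'E'
from h import *
P=np.array([watz('w10',(u+.5)/2.4+89.5,(v+.5)/2.4-.5,.13) for u,v in((244,150),(483,131),(492,320),(260,336))])
print(P.round(4),P.mean(0).round(4));
for a,b in((0,1),(3,2),(3,0),(2,1)):
    d=P[b]-P[a];print(np.linalg.norm(d).round(4),np.degrees(np.arctan2(d[1],d[0])).round(1))
c=P.mean(0); print(plan([c[0],c[1],.31],np.radians(94.5)))
E
```

```text
[[ 0.5161 -0.2254  0.13  ]
 [ 0.6173 -0.2169  0.13  ]
 [ 0.623  -0.2989  0.13  ]
 [ 0.5227 -0.3069  0.13  ]] [ 0.5698 -0.262   0.13  ]
0.1016 4.8
0.1006 4.6
0.0818 94.7
0.0822 94.0
(array([ 0.7017, -0.0711,  0.0269]), np.float64(-0.0206), 'heading', np.float64(90.8))
```

>>> move_arm(increments=[[0.4,-0.04,0,-0.021],[0.702,-0.071,0,-0.021],[0.702,-0.071,0,-0.021],[0.702,-0.071,0,-0.021],[0.702,-0.071,0.02,-0.021]])

```text
time: 40.22
position: [0.5696, -0.2638, 0.3112]
tcp_rot: [0.0, 0.679, 0.734, 0.0]
contact_force: [-0.7, -0.8, -2.8]
grip_width: 0.0271
grasp_force: 50.1
```

```bash
python3 - <<'E'
from h import *
s=robot.get_state();print(s['position'],s['contact_force'],plan([.5700,-.262,.1665],np.radians(94.6)))
E
```

```text
[ 0.56963519 -0.26380645  0.31124921] [-0.73353519 -0.78898823 -2.77981657] (array([0.0154, 0.0033, 1.2062]), np.float64(-0.0006), 'heading', np.float64(94.5))
```

>>> move_arm(increments=[[0.013,0,0.2,0],[0.013,0,0.4,0],[0.013,0,0.6,0],[0.013,0,0.8,0],[0.013,0,0.95,0]])

```text
time: 40.85
position: [0.5686, -0.2628, 0.1951]
tcp_rot: [-0.001, 0.679, 0.734, -0.0]
contact_force: [0.3, 0.5, -0.8]
grip_width: 0.0271
grasp_force: 50.1
```

>>> move_arm(increments=[[0,0,0.08,0],[0,0,0.15,0],[0,0,0.2,0],[0,0,0.23,0],[0,0,0.24,0]])

```text
time: 41.48
position: [0.5693, -0.2621, 0.1684]
tcp_rot: [0.0, 0.679, 0.734, 0.0]
contact_force: [0.6, 0.0, -1.4]
grip_width: 0.0266
grasp_force: 50.1
```

>>> move_arm(increments=[[0,0,0.007,0],[0,0,0.014,0],[0,0,0.014,0]])

```text
time: 41.85
position: [0.5693, -0.2621, 0.1667]
tcp_rot: [0.0, 0.679, 0.734, 0.0]
contact_force: [0.2, -0.8, -2.3]
grip_width: 0.0266
grasp_force: 50.1
```

>>> move_arm(increments=[[0,0,0.007,0],[0,0,0.014,0],[0,0,0.014,0]])

```text
time: 42.22
position: [0.5693, -0.2621, 0.1663]
tcp_rot: [0.001, 0.679, 0.734, 0.0]
contact_force: [-1.9, 1.8, 5.8]
grip_width: 0.0271
grasp_force: 50.9
```

>>> move_arm(increments=[[0,0,0,0],[0,0,0,0],[0,0,0,0],[0,0,-0.2,0],[0,0,-0.5,0]], gripper=0.1)

```text
time: 42.85
position: [0.5684, -0.2617, 0.2237]
tcp_rot: [-0.002, 0.679, 0.734, -0.001]
contact_force: [0.1, -0.7, 0.6]
grip_width: 0.0471
grasp_force: 0.0
```

>>> move_arm(increments=[[0,0,-0.4,0],[0,0,-0.9,0],[0,0,-0.9,0],[0,-0.5,-0.9,0],[0,-0.9,-0.9,0]])

```text
time: 43.48
position: [0.46, -0.2704, 0.3307]
tcp_rot: [-0.002, 0.679, 0.735, -0.001]
contact_force: [-0.2, -1.0, 1.0]
grip_width: 0.0471
grasp_force: 0.0
```

```bash
python3 - <<'E'
from h import *
a=robot.read_camera('scene');b=robot.read_camera('top')
cv2.imwrite('pics/fin.png',np.hstack([cv2.resize(a[130:280,130:340],(560,400)),cv2.resize(b[90:270,200:300+0],(222,400))]))
E
```

```text
(no output)
```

View pics/fin.png

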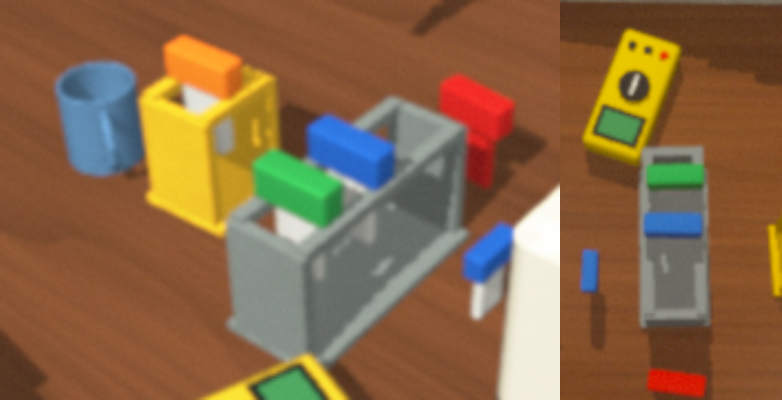

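The final view shows orange on the yellow stand at about (203,65), green and blue on the rack at about (298,185) and (350,150), and nothing else disturbed. I'm handing it in.

```bash
python3 -c "
from rig import robot
print(robot.close_job())"
```

```text
the job is handed in; nothing more can be done
None
```

The job is handed in: leaves 8 and 12 went in fully and hang back on the grey rack, and leaf 16 bound in the mouth and hangs on the yellow stand, so the slot is between 12 and 16 mm wide (about 13.6 mm from how deep the taper went).

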